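# Mount the cutter carriage on the dough guide rail and clamp it

## Robot

A 6-joint arm with a two-finger parallel gripper is mounted at the origin on the work surface. World frame = base frame: x ahead of the robot, y to its left, z up, the work surface at z = 0. Lengths are in mm, angles in rad, forces in N, time in s.
With the tool pointing down it reaches from about 350 to 975 mm from the base axis. Payload 7.1 kg.
Tool frame: the origin (TCP) lies between the finger pads; the fingertips stand 19 mm ahead of it and the grasp point (between the pads) is the TCP (ctrl.tcp_to_tips is the distance from the TCP to the fingertips, in mm); z points along the fingers, y is the line along which they close (so a half turn about z gives the same grasp; the last joint's range is limited). The gripper opens to 88 mm and grips with 3 to 60 N. Pads are 20 mm wide; open, the fingers measure 115 mm over their backs; the gripper's body (75 mm by 178 mm) begins 61 mm behind the grasp point.
Start: joints at [1.272, 0.423, 1.63, -0, 1.089, -0.019], TCP at [172.57, 600.687, 241.675] pointing down, gripper open.
Joint ranges: [-3, 3], [-0.9, 2.11], [0.09, 2.58], [-1.31, 4.45], [0.11, 2.69], [-2.54, 2.54]. Speed limits (rad/s): [2.39, 2.39, 3.01, 3.14, 3.14, 3.14].

## Interface

Orientations are given as a rotation vector (axis times angle).
In Python, from workcell import status, optics, ctrl gives the robot as it stands. The module is installed in compiled form; this text tells all that it offers.
- The arm moves only by the shell command python3 -m inch 'ROWS'. ROWS is JSON, a list that holds one entry, the list of rows, each a list of 7 numbers: the shift along the tool's x, y, z in mm, then the turn, a rotation vector about the tool's x, y, z in rad, then the opening in per cent of the stroke, from 0 (shut) to 100 (fully open). A call has 1 to 20 rows; each row is the pose to reach, as a shift and turn from the pose commanded when the call began, along the tool's axes at that moment; what a row does not reach only later rows make up. A row lasts 1/10 s, in which the tool goes at most 50 mm and 8.59 degrees, less where a joint would pass 70% of its speed; a pose out of reach is approached as far as the arm can. A call with a gripper value outside its range is refused whole. The fingers move at their own pace and stop on an object; the grip force is fixed at half the most. Time passes only in rows, so rows that repeat a pose let the fingers close. It gives the time, the measured TCP pose, the force, the opening and the grip force at its end, in the units of the state.
- status.get_obs(): the state, without advancing time (a new reading comes with each control period).
- optics.get_image(name): name is "scene" or "top"; returns a dict with "frame" (480x640x3 uint8, red, green, blue), "fx", "fy", "cx", "cy" (pixels), "rvec" (rotation vector, rad) and "tvec" (3), from world to camera coordinates, as OpenCV has them. Camera axes: x right, y down, z forward; pixel columns grow to the right and rows downward; lengths in mm; the calibration is good to about 2 mm. A picture is of the moment at which its call begins. There is no depth.
- ctrl.close_job(): hands the job in; it is judged then, once.
The state is a dict: "t": time; "qpos": joint angles; "qvel": joint speeds; "joint_torque": joint torques, N m; "ee_pos": TCP position; "orientation": TCP orientation; "ft_force": force on the tool from outside, world axes, zero at the start; "moment": the same for the moment, N m; "width": finger opening in mm; "grasp_force": force on a finger pad.
Only numpy, scipy, OpenCV 4.12 (cv2) and the standard library are available. Lean on these libraries where they do the work, as an engineer would, in place of code of your own. Each camera call takes 0.05 s, during which the arm holds its last target. There are 200 camera calls.

## Task

Fit the dough-cutter carriage to its guide: slide it onto the dovetail rail from the open end, gently, until it is felt to rest against the stop. Then tighten its side clamp knob clockwise until the clamp bites firmly, without forcing anything, let go, and leave the other things on the counter alone.

Things in the scene. Friction and masses are not known exactly. Their poses are not given: they have to be found in the camera images.
- rail: The dough guide, fixed to the counter: white plastic base plate 230 x 130 x 13 mm with an aluminium dovetail rail along its middle. Origin on the counter; its x axis runs along the rail from the open end (x = -100 mm) towards the far end (x = +120 mm), z up. Flanks undercut at 45 degrees from half-width 14 mm at z = 18 mm to 23 mm at z = 27 mm; above, a head of half-width 20 mm up to z = 43 mm.
- rail_end (a point): Middle of the top edge of the rail at its open end: rail frame (-100, 0, 43) mm. The carriage fits on only from here, its x axis along the rail's x axis. The rail's first 16 mm taper, by about 2 mm on each side and on top, as a lead-in.
- rail_seat (a point): Point on the rail's centre line at rail frame (0, 0, 17) mm, axes as the rail's. A carriage on the rail has its origin on the line along x through this point (17 mm above the counter, 4 mm above the base plate), with 1.4 mm of play either way sideways, or 1.4 mm upwards when centred; the two share the same 1.4 mm.
- rail_strip_groove (a point): Rail frame (0, 20, 37) mm, on the +y side of the rail's head, where a brass strip runs along the rail for the clamp shoe to press on. How far the strip stands out (0 to 2.8 mm) differs from time to time and is not measured.
- carriage: Grey plastic cutter carriage, about 0.4 kg (varies), starting upright on the counter: saddle 70 (x) x 64 (y) x 36 mm with a dovetail channel along x, open below; a grip block on top; a 44 mm steel cutting wheel on the -y side (to y = -50 mm); on the +y side a lug (to y = 86 mm, top at z = 20 mm) with the clamp knob. Origin: centre of the saddle's underside; x is the way it slides on, z up.
- carriage_grip (a point): Point to grip: on the middle of the grip block, 58 mm above the carriage's origin. The block is 40 (x) x 30 (y) mm, from z = 36 to 73 mm above the origin; pinch it across y with the fingers straight down.
- carriage_front (a point): Middle of the front face of the carriage, 35 mm ahead (x) of its origin and 31 mm above it: the face that meets the stop. It must not be pushed against the stop with more than 20 N.
- knob_grip (a point): Middle of the clamp knob's bar, at (0, 68, 44) mm in the carriage's frame. The bar is black, 44 (its x) x 12 x 26 mm tall, spans z = 26 to 52 mm above the carriage's origin, 6 mm clear of the lug below, and turns on a vertical axis through this point. The point's x axis lies along the bar; with the knob at 0 that is the carriage's x axis.
- knob_axis (a point): The knob's axis at the top of the lug, carriage frame (0, 68, 20) mm; it does not turn with the knob. Turning the knob moves the shoe 5 mm per rad against the rail's strip; this first draws the carriage over to its +y side by its play, then wedges it. Fingers that pinch the bar stiffly can hold the carriage back from moving over: then let go and tighten again.
- knob (a joint): Angle of the clamp knob (rad), grows clockwise from above = tightening, 0 to 1.9, starts loose at 0 to 0.2. It has a steady friction of about 0.25 N m and stays where it is left; once the shoe bites (anywhere from 0.6 to 1.6 rad) the torque rises by 0.005 N m per N of clamping force. 12 to 60 N of clamping force is right: aim for 25 to 40 N, 0.12 to 0.2 N m above the running torque.
- stop: White plastic block 25 (x) x 60 (y) x 53 mm set rigidly astride the rail, its top 66 mm above the counter, axes as the rail's. Origin on the counter below its middle. Where along the rail it stands changes (30 to 85 mm in rail x).
- stop_face (a point): Middle of the stop's face that the carriage comes to rest on, 12.5 mm before its middle (towards the open end), 48 mm above the counter.
- shoe: Brass clamp shoe 16 x 10 x 7 mm inside the channel's +y wall, hardly visible; its origin is at its middle, at y = +30.4 mm and z = 20 mm in the carriage's frame with the knob at 0.
- bowl: Terracotta bowl, 140 mm across, 60 mm tall, a bystander. Origin under its centre.
- jar: Small glass jar with a twist cap, 52 mm across, 75 mm tall, a bystander. Origin under its centre.
- press: White plastic empanada press lying closed, 125 mm round with a 40 mm handle, 20 mm tall, a bystander. Origin under its middle.
- rolling_pin: Wooden rolling pin 360 mm long, 44 mm thick, lying along its x, a bystander. Origin under its middle.
- fork: Steel fork 180 mm long, lying along its x, a bystander. Origin under its middle.
- flour_tin: Metal tin 90 mm across, 120 mm tall, a bystander. Origin under its centre.
Things that resemble listed ones, but are neither listed nor needed, are in the scene too. What is shaped like the carriage but red is not meant.

How it is judged:
By the outcome, as a careful person would: the job done as asked, in the order asked, and still so for the second after the job is handed in, with the robot touching nothing.
It also fails if it takes over 72 s, if anything falls off the work surface, if the arm or the gripper's body presses on something with over 40 N, if the wrist force passes 120 N, or if a joint passes its speed limit or range.

## Working session

There is one attempt and no reset: what is moved stays moved. The work goes in short steps, Python scripts to look and compute and a shell command to move; the robot and the scene stay as the last step left them, time stands still between calls to the robot, and variables do not carry over. Pictures are saved under pics/ and viewed, at most 10 in all, crops included, and the job is handed in when it is done.

```bash
mkdir -p pics; ls
python3 - <<'E'
from workcell import status, optics, ctrl
import cv2
for n in("scene","top"):
    d=optics.get_image(n); cv2.imwrite(f"pics/{n}0.png",d["frame"][:,:,::-1])
    print(n,{k:v for k,v in d.items() if k!="frame"})
print(status.get_obs(), ctrl.tcp_to_tips)
E
```

```text
pics
scene {'fx': 585.9992424089114, 'fy': 585.9992424089114, 'cx': 327.7860245646681, 'cy': 242.5281660176884, 'rvec': array([ 1.0001353 ,  2.65243246, -0.80811583]), 'tvec': array([ 400.75130751, -300.09391438, 1805.7404343 ])}
top {'fx': 600.678121935388, 'fy': 600.678121935388, 'cx': 317.7678340262372, 'cy': 237.73230445534767, 'rvec': array([ 2.02197377, -2.20916042,  0.22093021]), 'tvec': array([  81.47736574,  579.00816674, 1177.53461453])}
{'t': 0.1, 'qpos': array([ 1.27203558e+00,  4.23765590e-01,  1.63057493e+00,  1.54969384e-05,
        1.08860090e+00, -1.90073904e-02]), 'qvel': array([-0.00117052, -0.00187132, -0.00199439, -0.00073218, -0.00035141,
        0.00035676]), 'joint_torque': array([ 3.58262541e-04, -5.45621395e+01, -2.74326378e+01,  6.46310672e-02,
        1.86485524e-02,  4.01049300e-07]), 'ee_pos': array([172.41520219, 600.27144595, 240.99386803]), 'orientation': array([-4.37983434e-01, -3.11068234e+00,  2.08839147e-03]), 'ft_force': array([ 0.00775084, -0.06038444,  0.81045481]), 'moment': array([ 0.01288208, -0.01456111,  0.01912172]), 'grasp_force': 0.0, 'width': 87.83700106332728} 19.0
```

View pics/scene0.png

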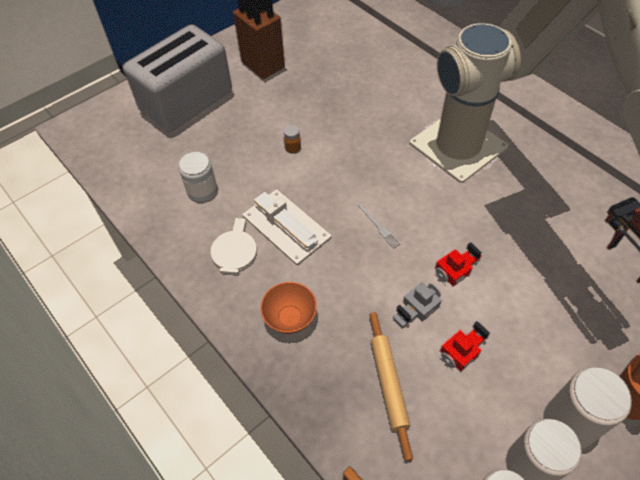

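View pics/top0.png

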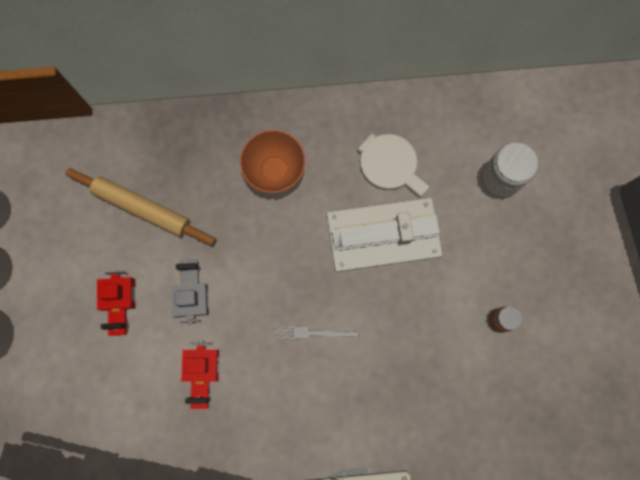

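Candidates for the carriage in the top view: grey at (190,298), red at (115,300) and red at (200,372). I choose the grey one: its knob is at (187,266) and its wheel at (192,320). The rail is at (385,235) with the stop at (405,227), so the open end is on the left at (335,240). Next is a close crop to check.

Run:
```python
import cv2,numpy as np
im=cv2.imread("pics/top0.png")
a=cv2.resize(im[250:335,150:240],None,fx=6.2,fy=6.2,interpolation=cv2.INTER_CUBIC)[:527,:330+228]
b=cv2.resize(im[190:280,320:450],None,fx=6,fy=6,interpolation=cv2.INTER_CUBIC)
cv2.imwrite("pics/c1.png",cv2.resize(im[250:335,150:240],None,fx=6,fy=6,interpolation=cv2.INTER_CUBIC))
cv2.imwrite("pics/c2.png",b)
```

```text
(no output)
```

View pics/c1.png

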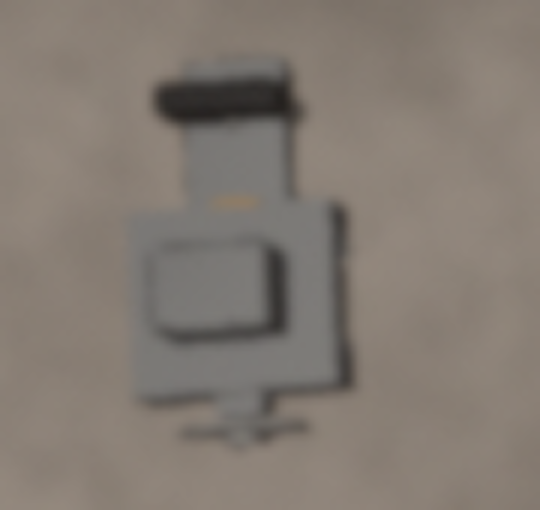

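View pics/c2.png

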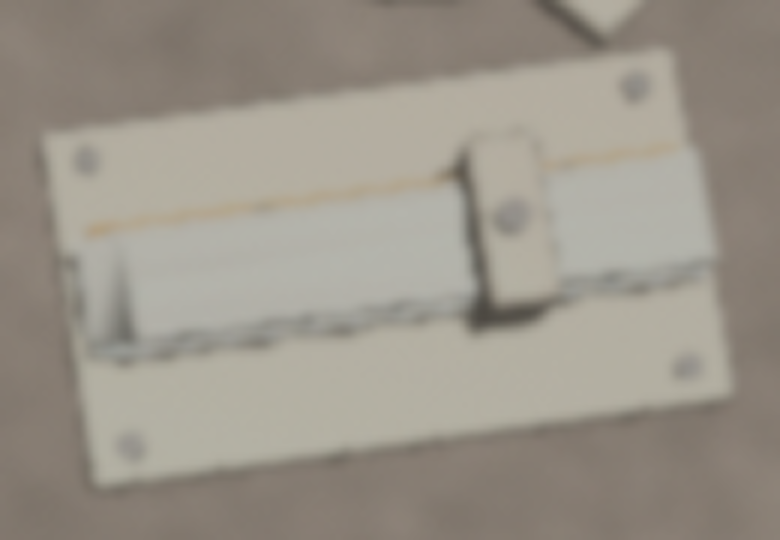

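The crops show the grey carriage with its knob at crop (225,100) and the wheel below it. The lead-in taper at the rail's left end (c2 ~(120,300)) and the brass strip on its upper (+y) side confirm the orientation. The stop top runs from (468,140) to (555,300).

```bash
cat > h.py <<'E'
import numpy as np,cv2
from scipy.optimize import least_squares
from scipy.spatial.transform import Rotation as R
from workcell import status, optics, ctrl
def proj(d,P): return cv2.projectPoints(np.array(P,float),d["rvec"],d["tvec"],np.array([[d["fx"],0,d["cx"]],[0,d["fy"],d["cy"]],[0,0,1.]]),None)[0][:,0]
def fit(d,L,uv,x0):
    L=np.array(L,float);uv=np.array(uv,float)
    def w(p): return np.c_[L[:,:2]@R.from_euler('z',p[2]).as_matrix()[:2,:2].T+p[:2],L[:,2]]
    f=lambda p:(proj(d,w(p))-uv).ravel()
    s=least_squares(f,x0,x_scale=[100,100,1]); return s.x,f(s.x).reshape(-1,2)
def crop(u,x0,y0,k=6): return (np.array(u,float)+.5)/k-.5+[x0,y0]
def tcp():
    o=status.get_obs(); M=R.from_rotvec(o["orientation"]).as_matrix()
    return o,o["ee_pos"],M
E
python3 - <<'E'
from h import *
np.set_printoptions(precision=2,suppress=True)
d=optics.get_image("top")
C=-R.from_rotvec(d["rvec"]).as_matrix().T@d["tvec"];print("cam",C)
u=crop([(45,132),(668,48),(733,395),(98,487)],320,190)
p,r=fit(d,[(-115,65,13),(115,65,13),(115,-65,13),(-115,-65,13)],u,[400,600,0]);print("rail",p,np.degrees(p[2]));print(r)
us=crop([(468,138),(537,130),(555,297),(490,308)],320,190)
s,r=fit(d,[(-12.5,30,66),(12.5,30,66),(12.5,-30,66),(-12.5,-30,66)],us,p);print("stop",s);print(r)
print("stop in rail",R.from_euler('z',-p[2]).apply([*(s[:2]-p[:2]),0]))
ur=crop([(133,212),(330,203),(345,385),(140,402),(148,243),(265,239),(225,100)],150,250)
c,r=fit(d,[(-35,32,36),(35,32,36),(35,-32,36),(-35,-32,36),(-20,15,73),(20,15,73),(0,68,52)],ur,[400,300,p[2]]);print("car",c);print(r)
o,e,M=tcp();print(e);print(M);print(o["qpos"])
E
```

```text
cam [ 336.31   48.15 1270.06]
rail [ 589.96 -112.53   -1.52] -86.94845546970377
[[-0.68  0.1 ]
 [ 0.62 -0.51]
 [ 0.73  0.25]
 [-0.67  0.09]]
stop [ 591.34 -150.46   -1.56]
[[-0.4  -0.26]
 [ 0.13 -0.04]
 [ 0.79  0.49]
 [-0.53 -0.2 ]]
stop in rail [37.95 -0.64  0.  ]
car [482.98 304.9   -1.59]
[[-0.23  0.35]
 [ 0.82 -0.57]
 [-0.63  0.14]
 [-0.69 -0.23]
 [ 0.49  0.81]
 [ 0.99  0.04]
 [-0.78 -0.59]]
[172.45 600.31 241.08]
[[-0.96  0.28 -0.  ]
 [ 0.28  0.96 -0.  ]
 [ 0.   -0.   -1.  ]]
[ 1.27  0.42  1.63 -0.    1.09 -0.02]
```

```bash
cat >> h.py <<'E'
def go(x,y,z,yaw,c=None):
    "shift+turn from current to TCP (x,y,z) with tool y axis at world yaw, tool down"
    o,e,M=tcp(); ty=np.array([np.cos(yaw),np.sin(yaw),0]); tz=np.array([0,0,-1.]); Mt=np.c_[np.cross(ty,tz),ty,tz]
    print("shift",np.round(M.T@(np.array([x,y,z])-e),1),"turn",np.round(R.from_matrix(M.T@Mt).as_rotvec(),3))
E
python3 -c "
from h import *
go(483,304.9,130,-1.59+np.pi/2)"
```

```text
shift [-380.  -198.   111.3] turn [-1.00e-03  1.00e-03  1.31e+00]
```

```bash
python3 -m inch '[[[-380,-198,60,0,0,1.31,68],[-380,-198,60,0,0,1.31,68],[-380,-198,60,0,0,1.31,68],[-380,-198,60,0,0,1.31,68],[-380,-198,60,0,0,1.31,68],[-380,-198,60,0,0,1.31,68],[-380,-198,60,0,0,1.31,68],[-380,-198,60,0,0,1.31,68],[-380,-198,60,0,0,1.31,68],[-380,-198,111,0,0,1.31,68],[-380,-198,111,0,0,1.31,68],[-380,-198,111,0,0,1.31,68],[-380,-198,111,0,0,1.31,68],[-380,-198,111,0,0,1.31,68]]]'
python3 - <<'E'
from h import *
go(483,304.9,130,-1.59+np.pi/2)
d=optics.get_image("scene"); 
o,e,M=tcp();p=proj(d,[e-[0,0,20]])[0].astype(int);print(p)
cv2.imwrite("pics/s1.png",cv2.resize(d["frame"][p[1]-60:p[1]+60,p[0]-75:p[0]+75,::-1],None,fx=5,fy=5,interpolation=cv2.INTER_CUBIC))
E
```

```text
t: 1.55
ee_pos: [483.6, 306.7, 132.6]
orientation: [2.24, 2.201, 0.005]
ft_force: [0.2, 0.1, 0.5]
width: 60.0
grasp_force: 0.0
shift [-1.8 -0.6  2.6] turn [ 0.003 -0.002  0.002]
[426 282]
```

View pics/s1.png

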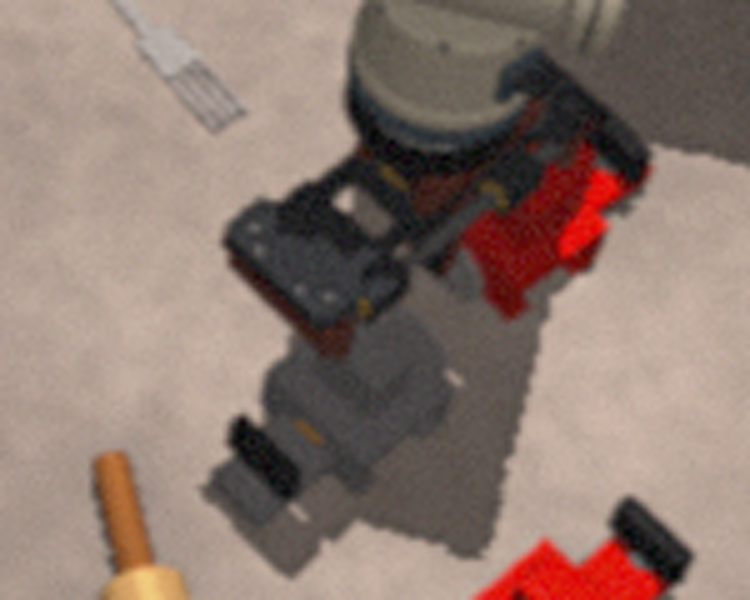

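The gripper hangs over the grey carriage, its finger pair in line with the carriage's y, and the knob (crop 265,455) is clear. Descending and gripping.

```bash
python3 -m inch '[[[0,0,40,0,0,0,68],[0,0,60,0,0,0,68],[0,0,71,0,0,0,68],[0,0,71,0,0,0,68],[0,0,71,0,0,0,68]]]'
```

```text
t: 2.1
ee_pos: [483.7, 306.0, 60.6]
orientation: [2.242, 2.2, 0.002]
ft_force: [-0.6, -0.0, -0.3]
width: 59.5
grasp_force: 0.0
```

```bash
python3 -m inch '[[[0,0,2,0,0,0,68],[0,0,2,0,0,0,50],[0,0,2,0,0,0,35],[0,0,2,0,0,0,20],[0,0,2,0,0,0,10],[0,0,2,0,0,0,0],[0,0,2,0,0,0,0],[0,0,2,0,0,0,0]]]'; python3 -c "
from h import *
go(484,306,160,-1.59+np.pi/2)"
```

```text
t: 2.9
ee_pos: [483.4, 305.5, 57.9]
orientation: [2.242, 2.2, 0.001]
ft_force: [1.2, -1.8, 3.1]
width: 29.9
grasp_force: 30.0
shift [   0.5    0.6 -102.1] turn [ 0.001 -0.     0.   ]
```

```bash
python3 -m inch '[[[0,0,-40,0,0,0,0],[0,0,-80,0,0,0,0],[0,0,-80,0,0,0,0]]]'; python3 -c "
from h import *
p=np.array([589.96,-112.53]);a=-1.518
q=p-160*np.array([np.cos(a),np.sin(a)]);print(q)
go(*q,130,a+np.pi/2)"
```

```text
t: 3.2
ee_pos: [485.3, 306.9, 141.7]
orientation: [2.241, 2.199, 0.011]
ft_force: [0.8, 1.0, -4.3]
width: 29.6
grasp_force: 30.0
[581.51651163  47.24705562]
shift [-257.8  101.    11.3] turn [ 0.006 -0.004 -0.072]
```

```bash
python3 -m inch '[[[-40,16,0,0,0,-0.072,0],[-80,32,0,0,0,-0.072,0],[-120,48,0,0,0,-0.072,0],[-160,63,0,0,0,-0.072,0],[-200,79,0,0,0,-0.072,0],[-235,92,0,0,0,-0.072,0],[-256,101,10,0,0,-0.072,0],[-256,101,30,0,0,-0.072,0],[-256,101,40,0,0,-0.072,0],[-256,101,40,0,0,-0.072,0],[-256,101,40,0,0,-0.072,0]]]'
python3 - <<'E'
from h import *
a=-1.518
go(581.5,47.2,76,a+np.pi/2); print(status.get_obs()["ee_pos"],status.get_obs()["width"])
d=optics.get_image("top"); cv2.imwrite("pics/t2.png",cv2.resize(d["frame"][180:290,250:410,::-1],None,fx=5,fy=5,interpolation=cv2.INTER_CUBIC))
d=optics.get_image("scene"); cv2.imwrite("pics/s2.png",cv2.resize(d["frame"][170:290,230:390,::-1],None,fx=5,fy=5,interpolation=cv2.INTER_CUBIC))
E
```

```text
t: 4.3
ee_pos: [578.5, 48.1, 97.0]
orientation: [-2.16, -2.28, 0.002]
ft_force: [-0.6, 0.5, -4.1]
width: 30.0
grasp_force: 30.0
shift [-1.1  3.  21. ] turn [-0.002 -0.     0.001]
[578.53101598  48.12463279  97.01048505] 29.97382168908933
```

View pics/t2.png

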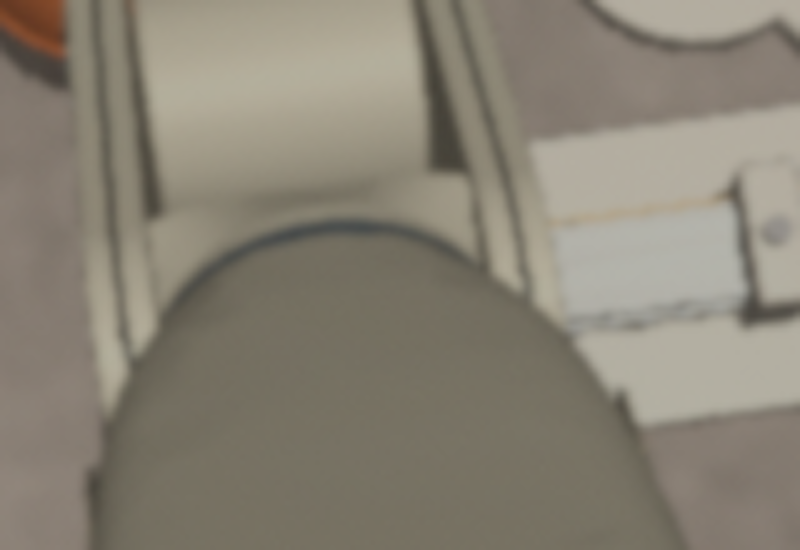

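View pics/s2.png

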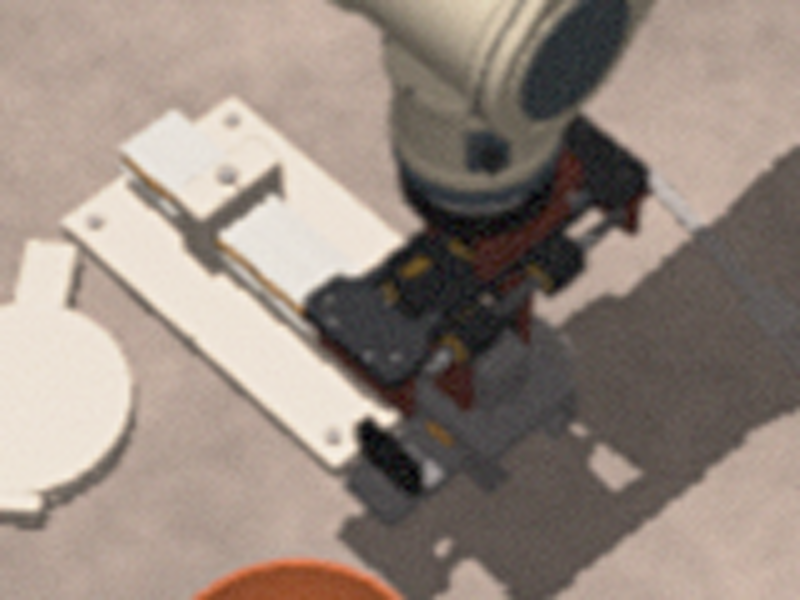

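The scene crop shows the carriage held upright just short of the rail's open end, with its knob at crop (393,455). The plate corners are at (232,95), (65,222) and (335,470). The top view is occluded by the arm. I'll cross-check the rail with the scene camera.

Run:
```python
from h import *
np.set_printoptions(precision=2,suppress=True)
d=optics.get_image("scene")
u=crop([(232,95),(65,222),(335,470)],230,170,5)
p,r=fit(d,[(115,-65,13),(115,65,13),(-115,65,13)],u,[590,-112,-1.52]);print("rail",p);print(r)
o,e,M=tcp()
cx=M[:,0]*-1; cy=M[:,1]  # carriage x = -tool x ; y = tool y
org=e-[0,0,57.9]
def P(v): return org+cx*v[0]+cy*v[1]+np.array([0,0,v[2]])
print(cx,cy)
for n,v in dict(knob=(0,68,52),kx=(22,68,52),kmx=(-22,68,52),s1=(35,32,36),lug1=(17,86,20),lug2=(-17,86,20),s2=(-35,32,36),s3=(-35,-32,36)).items():
    print(n,(proj(d,[P(v)])[0]-[230,170]+.5)*5)
q=np.array([589.96,-112.53]);
for v in [(115,-65,13),(115,65,13),(-115,65,13)]:
    a=-1.518;w=R.from_euler('z',a).apply(v)+[*q,0];print((proj(d,[w])[0]-[230,170]+.5)*5)
```

```text
rail [ 589.55 -109.78   -1.52]
[[ 0.51  0.06]
 [-0.74 -0.06]
 [ 0.24 -0.03]]
[ 0.05 -1.   -0.  ] [1.   0.05 0.  ]
knob [384.56 441.43]
kx [354.91 415.25]
kmx [414.57 467.93]
s1 [390.48 375.79]
lug1 [338.84 475.55]
lug2 [384.12 516.22]
s2 [484.68 457.63]
s3 [573.64 383.71]
[231.21  93.47]
[ 58.16 219.95]
[333.2  467.41]
```

```bash
python3 -m inch '[[[0,3,10,0,0,0,0],[0,3,21,0,0,0,0],[0,3,21,0,0,0,0],[0,3,21,0,0,0,0]]]'; python3 -c "
from h import *
p=np.array([589.8,-111.5]);a=-1.518
o,e,M=tcp();v=R.from_euler('z',-a).apply([*(e[:2]-p),0]);print(v,o['orientation'],o['moment'])
go(*(p-160*np.array([np.cos(a),np.sin(a)])),75.6,a+np.pi/2)"
```

```text
t: 4.85
ee_pos: [581.7, 47.7, 76.0]
orientation: [-2.161, -2.279, 0.002]
ft_force: [0.0, 0.3, -4.2]
width: 29.7
grasp_force: 30.0
[-159.43849339    0.31498102    0.        ] [-2.16101906e+00 -2.27885322e+00  1.71213156e-03] [-0.13540724  0.09596873  0.0053138 ]
shift [ 0.6 -0.3  0.4] turn [-0.001  0.     0.   ]
```

```bash
python3 -m inch '[[[-6,0,0.3,0,0,0,0],[-12,0,0.3,0,0,0,0],[-18,0,0.3,0,0,0,0],[-24,0,0.3,0,0,0,0],[-28,0,0.3,0,0,0,0],[-32,0,0.3,0,0,0,0],[-36,0,0.3,0,0,0,0],[-40,0,0.3,0,0,0,0],[-44,0,0.3,0,0,0,0]]]'
```

```text
t: 5.75
ee_pos: [584.2, 3.6, 76.2]
orientation: [-2.161, -2.279, 0.001]
ft_force: [-0.9, 1.3, -4.9]
width: 29.7
grasp_force: 30.0
```

```bash
python3 -m inch '[[[-5,0,0,0,0,0,0],[-10,0,0,0,0,0,0],[-15,0,0,0,0,0,0],[-20,0,0,0,0,0,0],[-25,0,0,0,0,0,0],[-30,0,0,0,0,0,0],[-35,0,0,0,0,0,0],[-40,0,0,0,0,0,0]]]'
```

```text
t: 6.55
ee_pos: [586.3, -36.5, 76.2]
orientation: [-2.161, -2.279, 0.001]
ft_force: [-2.8, 2.5, -7.2]
width: 29.7
grasp_force: 30.0
```

```bash
python3 -m inch '[[[-5,-0.5,0.4,0,0,0,0],[-10,-0.6,0.5,0,0,0,0],[-15,-0.6,0.5,0,0,0,0],[-20,-0.6,0.5,0,0,0,0],[-25,-0.6,0.5,0,0,0,0],[-30,-0.6,0.5,0,0,0,0],[-35,-0.6,0.5,0,0,0,0],[-40,-0.6,0.5,0,0,0,0]]]'
```

```text
t: 7.35
ee_pos: [588.5, -76.7, 76.0]
orientation: [2.161, 2.279, 0.0]
ft_force: [-0.7, 0.3, -5.2]
width: 29.9
grasp_force: 30.0
```

```bash
python3 -m inch '[[[-4,-0.2,0,0,0,0,0],[-8,-0.2,0,0,0,0,0],[-12,-0.2,0,0,0,0,0],[-15,-0.2,0,0,0,0,0],[-17,-0.2,0,0,0,0,0],[-18,-0.2,0,0,0,0,0]]]'
```

```text
t: 7.95
ee_pos: [589.0, -94.3, 75.9]
orientation: [2.162, 2.279, 0.0]
ft_force: [-0.2, 1.3, -3.3]
width: 29.6
grasp_force: 30.0
```

```bash
python3 -m inch '[[[-1,0,0,0,0,0,0],[-2,0,0,0,0,0,0],[-3,0,0,0,0,0,0]]]'
```

```text
t: 8.25
ee_pos: [589.1, -97.1, 75.9]
orientation: [2.162, 2.28, -0.0]
ft_force: [0.3, 0.1, -3.9]
width: 29.8
grasp_force: 30.0
```

```bash
python3 -m inch '[[[-1,0,0,0,0,0,0],[-2,0,0,0,0,0,0],[-2,0,0,0,0,0,0]]]'
```

```text
t: 8.55
ee_pos: [589.3, -99.2, 75.9]
orientation: [2.162, 2.279, 0.0]
ft_force: [0.0, 0.2, -3.7]
width: 30.3
grasp_force: 30.0
```

```bash
python3 -m inch '[[[-0.7,0,0,0,0,0,0],[-1.4,0,0,0,0,0,0],[-1.4,0,0,0,0,0,0]]]'
```

```text
t: 8.85
ee_pos: [589.3, -100.6, 75.9]
orientation: [2.162, 2.279, 0.0]
ft_force: [0.4, 0.6, -4.1]
width: 30.3
grasp_force: 30.0
```

```bash
python3 -m inch '[[[-0.5,0,0,0,0,0,0],[-1,0,0,0,0,0,0],[-1,0,0,0,0,0,0]]]'
```

```text
t: 9.15
ee_pos: [589.3, -101.5, 75.9]
orientation: [-2.162, -2.28, 0.0]
ft_force: [-0.6, -0.1, -4.3]
width: 30.0
grasp_force: 30.0
```

Nothing felt yet; continuing in small steps.

```bash
python3 -m inch '[[[-0.5,0,0,0,0,0,0],[-1,0,0,0,0,0,0],[-1,0,0,0,0,0,0]]]'
```

```text
t: 9.45
ee_pos: [589.4, -102.6, 75.9]
orientation: [2.162, 2.279, 0.0]
ft_force: [-0.1, -0.5, -4.4]
width: 29.7
grasp_force: 30.0
```

```bash
python3 -m inch '[[[-0.4,0,0,0,0,0,0],[-0.8,0,0,0,0,0,0],[-0.8,0,0,0,0,0,0]]]'
```

```text
t: 9.75
ee_pos: [589.5, -103.3, 75.9]
orientation: [2.162, 2.279, 0.0]
ft_force: [-0.6, 0.2, -5.1]
width: 30.2
grasp_force: 30.0
```

```bash
python3 -m inch '[[[-0.3,0,0,0,0,0,0],[-0.6,0,0,0,0,0,0],[-0.6,0,0,0,0,0,0]]]'
```

```text
t: 10.05
ee_pos: [589.5, -103.9, 75.9]
orientation: [2.162, 2.279, 0.0]
ft_force: [-0.7, 0.3, -3.8]
width: 29.8
grasp_force: 30.0
```

```bash
python3 -m inch '[[[-0.3,0,0,0,0,0,0],[-0.6,0,0,0,0,0,0],[-0.6,0,0,0,0,0,0]]]'
```

```text
t: 10.35
ee_pos: [589.5, -104.5, 75.9]
orientation: [-2.162, -2.279, 0.0]
ft_force: [-0.4, -0.3, -4.5]
width: 29.8
grasp_force: 30.0
```

```bash
python3 -m inch '[[[-0.3,0,0,0,0,0,0],[-0.6,0,0,0,0,0,0],[-0.6,0,0,0,0,0,0]]]'
```

```text
t: 10.65
ee_pos: [589.5, -104.8, 75.9]
orientation: [-2.162, -2.279, -0.0]
ft_force: [0.1, 3.7, -3.5]
width: 29.5
grasp_force: 30.0
```

Contact begins: the reaction is +3.7 N and the travel fell short. One small step to confirm.

```bash
python3 -m inch '[[[-0.3,0,0,0,0,0,0],[-0.3,0,0,0,0,0,0]]]'
```

```text
t: 10.85
ee_pos: [589.5, -104.8, 75.9]
orientation: [-2.162, -2.279, -0.001]
ft_force: [0.0, 5.4, -3.0]
width: 29.6
grasp_force: 30.0
```

Seated: the position held while the force rose to 5 N. Now release and rise.

```bash
python3 -m inch '[[[0,0,0,0,0,0,30],[0,0,0,0,0,0,55],[0,0,0,0,0,0,65],[0,0,0,0,0,0,65],[0,0,0,0,0,0,65],[0,0,-20,0,0,0,65],[0,0,-50,0,0,0,65],[0,0,-80,0,0,0,40],[0,0,-80,0,0,0,32]]]'
python3 - <<'E'
from h import *
d=optics.get_image("scene");o,e,M=tcp()
a=-1.518; org=np.array([589.5,-104.8,17]);
f=lambda v:proj(d,[R.from_euler('z',a).apply(v)+org])[0]
p=f((0,68,52)).astype(int);x0,y0=p[0]-40,p[1]-30
for v in [(0,68,52),(22,68,52),(-22,68,52),(35,32,36),(-35,32,36)]: print(v,(f(v)-[x0,y0]+.5)*10)
cv2.imwrite("pics/s3.png",cv2.resize(d["frame"][y0:y0+60,x0:x0+80,::-1],None,fx=10,fy=10,interpolation=cv2.INTER_CUBIC))
print(e,o["moment"],o["width"],o["ft_force"])
go(*(R.from_euler('z',a).apply((0,68,0))+org)[:2],130,a+np.pi/2)
E
```

```text
t: 11.75
ee_pos: [592.2, -106.1, 160.0]
orientation: [2.158, 2.275, 0.006]
ft_force: [0.4, -0.5, -0.5]
width: 44.2
grasp_force: 0.0
(0, 68, 52) [413.86424197 305.47413961]
(22, 68, 52) [359.93697596 257.44353166]
(-22, 68, 52) [468.4109868  354.05648969]
(35, 32, 36) [435.49018829 188.41943599]
(-35, 32, 36) [607.03375184 338.74892608]
[ 590.98246348 -105.82507191  158.00288939] [5.70164490e-05 8.99600746e-02 4.08952795e-02] 40.37849392168678 [-0.01204529 -0.61873623 -0.53199025]
shift [ 1.1 66.5 28.3] turn [0.004 0.001 0.   ]
```

View pics/s3.png

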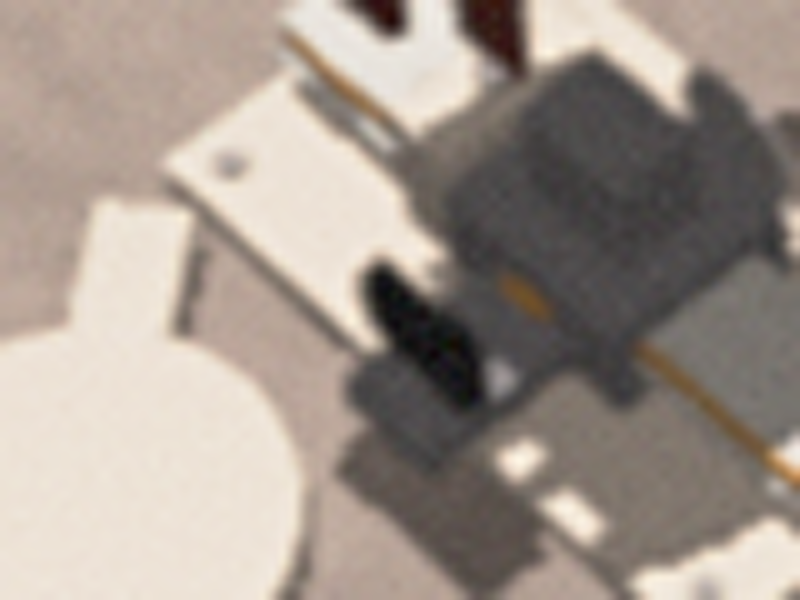

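The carriage sits on the rail against the stop. The knob is at crop (420,335), turned about 0.1 rad clockwise of the carriage axis. Moving over the knob.

```bash
python3 -m inch '[[[1,40,0,0,0,0.07,32],[1,66.5,20,0,0,0.07,32],[1,66.5,50,0,0,0.07,32],[1,66.5,72,0,0,0.07,32],[1,66.5,72,0,0,0.07,32],[1,66.5,72,0,0,0.07,32]]]'
python3 - <<'E'
from h import *
a=-1.518; org=np.array([589.5,-104.8,17]);o,e,M=tcp()
print(e,o["width"],o["qpos"]);go(*(R.from_euler('z',a).apply((0,68,0))+org)[:2],62,a+np.pi/2-.07)
E
```

```text
t: 12.4
ee_pos: [655.2, -100.8, 82.9]
orientation: [-2.239, -2.201, 0.002]
ft_force: [0.5, 0.0, 0.2]
width: 28.1
grasp_force: 0.0
[ 655.16107672 -100.82093568   82.87889809] 28.06355392510194 [-1.70622615e-01  6.73489833e-01  1.62058066e+00 -6.06363450e-05
  8.49785160e-01 -1.53521097e-01]
shift [-0.4  2.3 20.9] turn [-0.002 -0.     0.   ]
```

```bash
python3 -m inch '[[[-0.4,2.3,8,0,0,0,32],[-0.4,2.3,16,0,0,0,32],[-0.4,2.3,20.5,0,0,0,32],[-0.4,2.3,20.5,0,0,0,32],[-0.4,2.3,20.5,0,0,0,20],[-0.4,2.3,20.5,0,0,0,10],[-0.4,2.3,20.5,0,0,0,0],[-0.4,2.3,20.5,0,0,0,0]]]'; python3 -c "
from h import *
o,e,M=tcp();print(o['moment'],e,M[:,1])"
```

```text
t: 13.2
ee_pos: [658.2, -101.4, 63.7]
orientation: [2.24, 2.202, -0.0]
ft_force: [-1.0, -1.1, 1.7]
width: 12.2
grasp_force: 29.8
[-0.2084318   0.26045359  0.02812377] [ 658.18086179 -101.44211862   63.66654141] [ 9.99856542e-01 -1.69378247e-02  8.02422665e-05]
```

```bash
python3 -m inch '[[[0,0,0,0,0,0.05,0],[0,0,0,0,0,0.1,0],[0,0,0,0,0,0.15,0],[0,0,0,0,0,0.2,0],[0,0,0,0,0,0.25,0],[0,0,0,0,0,0.3,0]]]'
cat > m.py <<'E'
from h import *
o,e,M=tcp();y=M[:,1];print('Mz',o['moment'].round(3),'F',o['ft_force'].round(1),'ang',round(-(np.arctan2(y[1],y[0])-(-1.518+np.pi/2)),3),o['width'])
E
python3 m.py
```

```text
t: 13.8
ee_pos: [657.6, -101.4, 63.6]
orientation: [-2.545, -1.841, 0.002]
ft_force: [-3.9, -0.3, 3.0]
width: 12.2
grasp_force: 29.7
Mz [-0.265  0.639  0.297] F [-3.9 -0.3  3. ] ang 0.371 12.176742618351097
```

```bash
python3 -m inch '[[[0,0,0,0,0,0.05,0],[0,0,0,0,0,0.1,0],[0,0,0,0,0,0.15,0],[0,0,0,0,0,0.2,0]]]'; python3 m.py
```

```text
t: 14.2
ee_pos: [657.2, -101.2, 63.5]
orientation: [-2.716, -1.577, 0.003]
ft_force: [-3.7, -0.5, 3.9]
width: 12.0
grasp_force: 29.7
Mz [-0.026  0.869  0.27 ] F [-3.7 -0.5  3.9] ang 0.571 12.042978159387959
```

```bash
python3 -m inch '[[[0,0,0,0,0,0.05,0],[0,0,0,0,0,0.1,0]]]'; python3 m.py
```

```text
t: 14.4
ee_pos: [657.0, -101.2, 63.5]
orientation: [-2.791, -1.44, 0.004]
ft_force: [-4.9, 0.7, 4.2]
width: 11.6
grasp_force: 29.7
Mz [-0.055  1.038  0.279] F [-4.9  0.7  4.2] ang 0.671 11.595751350962669
```

```bash
python3 -m inch '[[[0,0,0,0,0,0.05,0],[0,0,0,0,0,0.1,0]]]'; python3 m.py
```

```text
t: 14.6
ee_pos: [656.8, -101.0, 63.5]
orientation: [-2.859, -1.298, 0.004]
ft_force: [-5.6, 0.7, 4.4]
width: 12.3
grasp_force: 29.7
Mz [0.042 1.063 0.255] F [-5.6  0.7  4.4] ang 0.771 12.293012439454058
```

```bash
python3 -m inch '[[[0,0,0,0,0,0.05,0],[0,0,0,0,0,0.1,0]]]'; python3 m.py
```

```text
t: 14.8
ee_pos: [656.7, -100.9, 63.4]
orientation: [-2.92, -1.154, 0.005]
ft_force: [-5.5, 1.2, 5.1]
width: 12.0
grasp_force: 29.7
Mz [0.196 1.126 0.231] F [-5.5  1.2  5.1] ang 0.871 12.04327625014314
```

```bash
python3 -m inch '[[[0,0,0,0,0,0.05,0],[0,0,0,0,0,0.1,0]]]'; python3 m.py
```

```text
t: 15.0
ee_pos: [656.6, -100.8, 63.4]
orientation: [-2.974, -1.006, 0.005]
ft_force: [-5.4, 1.7, 5.6]
width: 12.2
grasp_force: 29.8
Mz [0.244 1.202 0.333] F [-5.4  1.7  5.6] ang 0.971 12.176446482868238
```

```bash
python3 -m inch '[[[0,0,0,0,0,0.05,0]]]'; python3 m.py
```

```text
t: 15.1
ee_pos: [656.5, -100.7, 63.4]
orientation: [-2.998, -0.932, 0.005]
ft_force: [-5.4, 2.7, 5.2]
width: 11.9
grasp_force: 29.8
Mz [0.304 1.218 0.351] F [-5.4  2.7  5.2] ang 1.021 11.885352844208786
```

```bash
python3 -m inch '[[[0,0,0,0,0,0.05,0],[0,0,0,0,0,0.05,0]]]'; python3 m.py
```

```text
t: 15.3
ee_pos: [656.5, -100.5, 63.4]
orientation: [-3.02, -0.857, 0.005]
ft_force: [-5.5, 2.0, 5.0]
width: 12.3
grasp_force: 29.8
Mz [0.345 1.203 0.297] F [-5.5  2.   5. ] ang 1.07 12.27656176575323
```

```bash
python3 -m inch '[[[0,0,0,0,0,0.05,0],[0,0,0,0,0,0.05,0]]]'; python3 m.py
```

```text
t: 15.5
ee_pos: [656.5, -100.4, 63.4]
orientation: [-3.041, -0.782, 0.005]
ft_force: [-6.4, 2.3, 5.0]
width: 12.0
grasp_force: 29.8
Mz [0.456 1.251 0.367] F [-6.4  2.3  5. ] ang 1.12 11.99138984811708
```

```bash
python3 -m inch '[[[0,0,0,0,0,0.05,0],[0,0,0,0,0,0.05,0]]]'; python3 m.py
```

```text
t: 15.7
ee_pos: [656.5, -100.3, 63.4]
orientation: [-3.059, -0.706, 0.006]
ft_force: [-4.7, 2.8, 5.0]
width: 12.1
grasp_force: 29.8
Mz [0.513 1.198 0.46 ] F [-4.7  2.8  5. ] ang 1.17 12.075101200957436
```

```bash
python3 -m inch '[[[0,0,0,0,0,0.03,0],[0,0,0,0,0,0.03,0]]]'; python3 m.py
```

```text
t: 15.9
ee_pos: [656.4, -100.3, 63.3]
orientation: [-3.069, -0.661, 0.006]
ft_force: [-5.7, 3.4, 5.6]
width: 11.9
grasp_force: 29.9
Mz [0.561 1.179 0.451] F [-5.7  3.4  5.6] ang 1.2 11.938548193032982
```

The torque is about 0.18 above running. I'll let go so the carriage can settle, then regrip and re-test.

```bash
python3 -m inch '[[[0,0,0,0,0,0,15],[0,0,0,0,0,0,30],[0,0,0,0,0,0,30],[0,0,0,0,0,0,30],[0,0,0,0,0,0,30]]]'; python3 m.py
python3 -m inch '[[[0,0,0,0,0,0,15],[0,0,0,0,0,0,0],[0,0,0,0,0,0,0],[0,0,0,0,0,0,0],[0,0,0,0,0,0,0]]]'; python3 m.py
```

```text
t: 16.4
ee_pos: [658.5, -101.5, 63.5]
orientation: [3.071, 0.66, 0.001]
ft_force: [-0.7, 1.4, 0.5]
width: 26.4
grasp_force: 0.0
Mz [-0.027  0.126  0.009] F [-0.7  1.4  0.5] ang 1.2 26.417316121016906
t: 16.9
ee_pos: [657.3, -99.6, 63.2]
orientation: [-3.069, -0.661, 0.003]
ft_force: [-3.4, 7.9, 3.4]
width: 12.0
grasp_force: 29.7
Mz [1.343 0.59  0.359] F [-3.4  7.9  3.4] ang 1.199 12.033778330321002
```

```bash
python3 -m inch '[[[0,0,0,0,0,0.03,0],[0,0,0,0,0,0.03,0]]]'; python3 m.py
```

```text
t: 17.1
ee_pos: [657.3, -99.5, 63.2]
orientation: [-3.078, -0.614, 0.003]
ft_force: [-2.5, 7.4, 3.0]
width: 12.4
grasp_force: 29.7
Mz [1.325 0.573 0.409] F [-2.5  7.4  3. ] ang 1.23 12.378592895217476
```

```bash
for i in 1 2; do python3 -m inch '[[[0,0,0,0,0,0.015,0],[0,0,0,0,0,0.015,0]]]' >/dev/null; python3 m.py; done
```

```text
Mz [1.428 0.535 0.395] F [-2.5  7.9  3.3] ang 1.244 12.24424047063856
Mz [1.417 0.559 0.377] F [-2.7  7.1  3.5] ang 1.259 12.322474587011401
```

```bash
for i in 1; do python3 -m inch '[[[0,0,0,0,0,0.03,0],[0,0,0,0,0,0.03,0]]]' >/dev/null; python3 m.py; python3 -m inch '[[[0,0,0,0,0,0,0]]]' >/dev/null; python3 m.py; done
```

```text
Mz [1.448 0.604 0.388] F [-2.1  8.3  4. ] ang 1.29 12.084325569244047
Mz [1.425 0.57  0.419] F [-3.1  8.6  2.3] ang 1.289 12.290508058972275
```

```bash
python3 -m inch '[[[0,0,0,0,0,0.03,0],[0,0,0,0,0,0.03,0]]]' ; python3 m.py; python3 -m inch '[[[0,0,0,0,0,0,0]]]' >/dev/null; python3 m.py
```

```text
t: 18.0
ee_pos: [657.2, -99.4, 63.2]
orientation: [-3.103, -0.475, 0.003]
ft_force: [-2.1, 8.7, 3.1]
width: 12.1
grasp_force: 29.9
Mz [1.408 0.578 0.471] F [-2.1  8.7  3.1] ang 1.32 12.09307448591427
Mz [1.47  0.568 0.415] F [-3.   8.9  2.6] ang 1.319 12.366358873823502
```

```bash
python3 -m inch '[[[0,0,0,0,0,0,15],[0,0,0,0,0,0,30],[0,0,0,0,0,0,30],[0,0,0,0,0,0,30],[0,0,-30,0,0,0,30],[0,0,-70,0,0,0,30],[0,0,-100,0,0,0,30]]]'; python3 m.py; python3 -c "
from h import *
go(480,130,165,-1.518+np.pi/2-1.32)"
```

```text
t: 18.8
ee_pos: [658.7, -101.7, 165.2]
orientation: [3.105, 0.475, 0.002]
ft_force: [0.8, -1.5, 0.1]
width: 26.3
grasp_force: 0.0
Mz [-0.058  0.113  0.033] F [ 0.8 -1.5  0.1] ang 1.32 26.345993178112803
shift [-1.012e+02 -2.745e+02 -1.000e-01] turn [ 0.001 -0.001 -0.   ]
```

```bash
python3 -m inch '[[[-18,-50,0,0,0,0,30],[-36,-99,0,0,0,0,30],[-54,-147,0,0,0,0,30],[-72,-196,0,0,0,0,30],[-90,-245,0,0,0,0,30],[-101,-274,0,0,0,0,30],[-101,-274,0,0,0,0,30],[-101,-274,0,0,0,0,30]]]'
python3 - <<'E'
from h import *
d=optics.get_image("top");cv2.imwrite("pics/t4full.png",d["frame"][:,:,::-1])
a=cv2.resize(d["frame"][180:290,325:445,::-1],None,fx=5,fy=5,interpolation=cv2.INTER_CUBIC)
cv2.imwrite("pics/t4.png",a)
al=-1.518; org=np.array([589.5,-104.8,17])
for v in [(35,32,36),(35,-32,36),(-35,32,36),(-35,-32,36),(20,15,73),(-20,15,73),(0,68,52)]:
    print(v,((proj(d,[R.from_euler('z',al).apply(v)+org])[0]-[325,180]+.5)*5).round())
E
```

```text
t: 19.6
ee_pos: [479.9, 130.5, 163.7]
orientation: [3.105, 0.478, 0.002]
ft_force: [0.7, 0.5, 0.4]
width: 26.3
grasp_force: 0.0
(35, 32, 36) [360. 167.]
(35, -32, 36) [385. 316.]
(-35, 32, 36) [194. 190.]
(-35, -32, 36) [218. 339.]
(20, 15, 73) [341. 190.]
(-20, 15, 73) [244. 204.]
(0, 68, 52) [266.  86.]
```

View pics/t4.png

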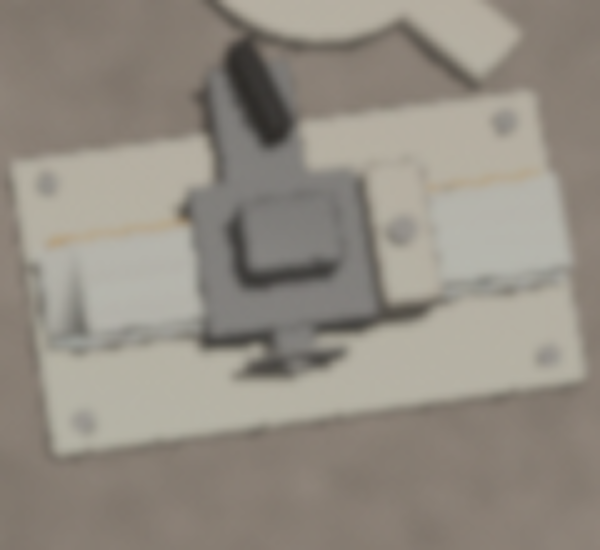

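The front face of the saddle (362,172)–(380,312) meets the stop, and the bar (235,45)–(275,135) sits at about 1.3 rad. The carriage is about 2 mm behind my grip estimate, which agrees with contact at the measured stop. I'll regrip the knob at its true centre to verify the clamp torque after letting go.

```bash
python3 -c "
from h import *
go(657.8,-99.2,165,-1.518+np.pi/2-1.32)"
```

```text
shift [100.4 271.6  -1.1] turn [ 0.    -0.001  0.001]
```

```bash
python3 -m inch '[[[18,50,0,0,0,0,30],[36,99,0,0,0,0,30],[54,147,0,0,0,0,30],[72,196,0,0,0,0,30],[90,245,0,0,0,0,30],[100.4,271.6,0,0,0,0,30],[100.4,271.6,30,0,0,0,30],[100.4,271.6,60,0,0,0,30],[100.4,271.6,75,0,0,0,30],[100.4,271.6,75,0,0,0,30],[100.4,271.6,75,0,0,0,30]]]'; python3 -c "
from h import *
go(657.8,-99.2,63,-1.518+np.pi/2-1.32)"
```

```text
t: 20.75
ee_pos: [657.4, -99.8, 88.8]
orientation: [3.105, 0.474, 0.001]
ft_force: [-0.2, -0.0, 0.8]
width: 26.3
grasp_force: 0.0
shift [ 0.6 -0.5 25.8] turn [ 0. -0. -0.]
```

```bash
python3 -m inch '[[[0.6,-0.5,10,0,0,0,30],[0.6,-0.5,20,0,0,0,30],[0.6,-0.5,25,0,0,0,30],[0.6,-0.5,25,0,0,0,30],[0.6,-0.5,25,0,0,0,15],[0.6,-0.5,25,0,0,0,0],[0.6,-0.5,25,0,0,0,0],[0.6,-0.5,25,0,0,0,0]]]'; python3 m.py;  python3 -m inch '[[[0,0,0,0,0,0.02,0],[0,0,0,0,0,0.02,0]]]' ; python3 m.py; python3 -m inch '[[[0,0,0,0,0,0,0]]]' >/dev/null; python3 m.py
```

```text
t: 21.55
ee_pos: [657.6, -98.5, 63.7]
orientation: [3.105, 0.477, 0.001]
ft_force: [0.0, -0.2, -0.5]
width: 12.3
grasp_force: 29.8
Mz [-0.038  0.039  0.449] F [ 0.  -0.2 -0.5] ang 1.319 12.279363289290389
t: 21.75
ee_pos: [657.6, -98.6, 63.7]
orientation: [3.11, 0.443, 0.001]
ft_force: [0.3, 0.6, 1.0]
width: 12.5
grasp_force: 29.8
Mz [0.037 0.049 0.466] F [0.3 0.6 1. ] ang 1.34 12.48021213488779
Mz [0.066 0.02  0.407] F [-0.1  0.7  1.5] ang 1.34 12.179597845118487
```

The torque with no side load is about 0.44, roughly 0.17 above running, which gives about 34 N of clamping force. Releasing and retreating.

```bash
python3 -m inch '[[[0,0,0,0,0,0,15],[0,0,0,0,0,0,30],[0,0,0,0,0,0,30],[0,0,0,0,0,0,30],[0,0,-30,0,0,0,30],[0,0,-70,0,0,0,30],[-36,-50,-100,0,0,0,30],[-72,-100,-100,0,0,0,30],[-100,-150,-100,0,0,0,30],[-100,-200,-100,0,0,0,30],[-100,-250,-100,0,0,0,30],[-100,-272,-100,0,0,0,30],[-100,-272,-100,0,0,0,30],[-100,-272,-100,0,0,0,30]]]'
python3 - <<'E'
from h import *
d=optics.get_image("top")
a=cv2.resize(d["frame"][205:255,380:430,::-1],None,fx=12,fy=12,interpolation=cv2.INTER_CUBIC)
cv2.imwrite("pics/t5.png",a)
g=cv2.imread("pics/t4full.png"); print(np.abs(d["frame"][180:290,325:445,::-1].astype(int)-g[180:290,325:445]).max(2).__gt__(60).sum())
E
```

```text
t: 23.25
ee_pos: [484.8, 135.7, 163.5]
orientation: [3.109, 0.449, 0.0]
ft_force: [-0.8, -0.2, -0.1]
width: 26.3
grasp_force: 0.0
0
```

View pics/t5.png

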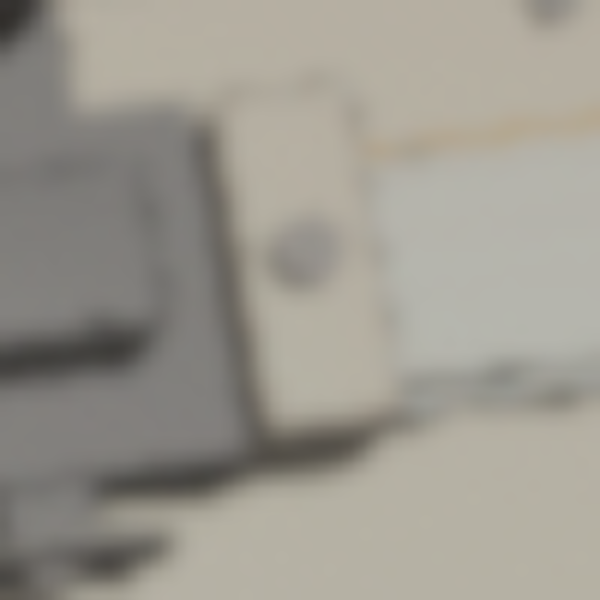

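The saddle's front edge runs parallel to the stop, with only the stop's shaded face (about 1 px, as expected from parallax) between them. It is seated and nothing has moved since the last picture, so I'm handing in.

```bash
python3 -c "
from workcell import ctrl
print(ctrl.close_job())"
```

```text
the job is handed in; nothing more can be done
None
```

The job is handed in: the carriage is on the rail against the stop (felt at about 5 N), the clamp is tightened to about 34 N estimated from torque, and the gripper is clear with nothing else touched.

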